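# Seat the idler block and hold the belt tensioner back on a printer drive unit

### The job

I am about to fit a new belt to this printer drive unit and need both hands for it. Set the loose idler block (do not drop it) fully down over the two locating pegs on the unit's plate and let go of it; then push the sprung tensioner arm back by its thumb tab until the pawl has clicked in behind the last ratchet tooth, and finish holding the arm still a little beyond that click, so that your push and not the pawl carries the spring. Do not jam the arm hard against its end stop, and leave the other things on the bench where they are; the program ends while you are still holding the arm back.

Things in the scene. Friction and masses are not known exactly. Their poses are not given: they have to be found in the camera images.
- drive_unit: Drive unit out of an office printer, fixed on the bench: steel mounting plate 200 mm (its x) by 320 mm (its y), top face 50 mm above the bench. On it: two locating pegs near the +y end, tensioner arm in the middle, motor pulley and white gear near the -y end; nothing over 48 mm above the plate. Origin: bench height under the plate's centre. Its x points away from the robot, turned up to 0.3 rad.
- peg_mid (a point): Point on the plate's top face midway between the locating pegs, frame turned as the drive unit. The pegs stand 20 mm either side of it along the unit's x: upright steel pins, 8 mm diameter, 14 mm tall, the top 5 mm tapering to a 2.4 mm tip. Along y there are over 30 mm of free plate beside the seated block on either side.
- idler_block: Loose aluminium block 64 mm (its x) by 30 mm (its y) by 24 mm high, 100 to 200 g, with a black flanged pulley (24 mm diameter, to 38 mm) and bolt head (to 42 mm) on top. Two upright through holes, 10.5 mm diameter, 20 mm either side of centre along its x, go over the pegs (either way round). Origin: centre of underside, z up. Stands on the bench left or right of the drive unit.
- pivot (a point): Axis of the tensioner arm's pivot post, at the plate's top face; the arm swings about the vertical here. The tab's push face lies 114 mm along the arm and 12 mm to its -x side (that of the pusher). The arm is a flat steel bar 12 to 16 mm above the plate, with a ratchet sector at its tail and, 78 mm from the pivot, a belt roller (24 mm diameter, 25 to 41 mm above the plate).
- tab_face (a point): Centre of the push face of the arm's thumb tab, 32 mm above the plate, 114.6 mm from the pivot. The tab is an upright steel flange at the arm's end, 22 mm wide along the arm, 4 mm thick, 12 to 48 mm above the plate. Frame turns with the arm: y runs along the arm from pivot to tab, x is the push direction. The pusher stands on the -x side, clear for 40 mm and down to the plate.
- tensioner (a joint): Angle of the tensioner arm, rad: 0 at rest (the arm then leans 0.32 rad from the unit's +y towards -x), growing as the tab is pushed back (clockwise from above, away from the robot) to a hard stop at 0.62. Spring force at the tab: 4 N at rest, 8 N at 0.5. The pawl clicks behind three teeth at 0.17, 0.30 and, the last, 0.43. To keep the load off the pawl hold it beyond 0.47.
- pawl (a joint): White sliding pawl, sprung against the ratchet teeth, m: 0 when home, about 0.003 to 0.004 while a tooth passes. If the arm is let go beyond the last click it springs back and hangs on the pawl at about 0.39 rad.
- spare_gear: Bystander: loose white stepped gear, 54 mm in diameter, 22 mm high, standing on the other side of the drive unit from the idler block. Origin: centre of its underside.
- screwdriver: Bystander: black-handled screwdriver, 190 mm, lying on the far right. Origin: middle of the tool at bench height.
- screw_dish: Bystander: round steel dish, 72 mm in diameter, 22 mm high. Origin: centre of its underside.
- disk_drive: Bystander: 3.5 inch disk drive, 147 x 101 x 26 mm, right of the drive unit. Origin: centre of its underside.
- case_fan: Bystander: black 80 x 80 x 25 mm fan lying flat behind the drive unit. Origin: centre of its underside.
- air_can: Bystander: upright compressed-air can, 65 mm in diameter, 172 mm high. Origin: centre of its underside.
Mind the look-alikes: they are no part of the job. What is shaped like the idler_block but orange, pink or turquoise is not meant.

How it is judged:
By the outcome, as a careful person would: the job done as asked, in the order asked, and still so for the second after the job is handed in, while the arm keeps its last pose, push and grip.
It also fails if it takes over 64 s, if anything falls off the work surface, if the arm or the gripper's body presses on something with over 40 N, if the wrist force passes 120 N, or if a joint passes its speed limit or range.

### The arm

A 7-joint arm with a two-finger parallel gripper is mounted at the origin on the work surface. World frame = base frame: x ahead of the robot, y to its left, z up, the work surface at z = 0. Lengths are in m, angles in degrees, forces in N, time in s.
With the tool pointing down it reaches from about 0.425 to 0.875 m from the base axis. Payload 4.7 kg.
Tool frame: the origin (TCP) lies between the finger pads; the fingertips stand 8 mm ahead of it and the grasp point (between the pads) lies 11 mm behind it (env.tip_extent is the distance from the TCP to the fingertips, in m); z points along the fingers, y is the line along which they close (so a half turn about z gives the same grasp; the last joint's range is limited). The gripper opens to 87 mm and grips with 3 to 60 N. Pads are 19 mm wide; open, the fingers measure 117 mm over their backs; the gripper's body (75 mm by 190 mm) begins 51 mm behind the grasp point.
Start: joints at [77.756, 18.392, -4.016, 83.108, 1.295, 78.541, -3.26], TCP at [0.147, -0.633, 0.197] pointing down, gripper open.
Joint ranges: [-163.93, 163.93], [-17.29, 119.83], [-79.2, 71.16], [3.27, 140.29], [-89.18, 269.18], [5.43, 117.66], [-154.24, 154.24]. Speed limits (degrees/s): [147.25, 147.25, 180, 180, 180, 180, 180].

### API

Orientations are given as [roll, pitch, yaw] about the fixed x, y, z axes, in that order (R = Rz(yaw) Ry(pitch) Rx(roll)).
In Python, from cell import sensors, vision, workorder, env gives the robot as it stands.
- The arm moves only by the tool drive_tool, never from a script. Its argument "moves" is a list of rows, each an object of numbers: "x", "y", "z": the shift along the tool's x, y, z in mm; "rx", "ry", "rz": the turn, a rotation vector about the tool's x, y, z in rad; "fingers": the closure, from -1 (fully open) to 1 (shut). In form: [{"x": .., "y": .., "z": .., "rx": .., "ry": .., "rz": .., "fingers": ..}, ...]. A call has 1 to 20 rows; each row is the pose to reach, as a shift and turn from the pose commanded when the call began, along the tool's axes at that moment; what a row does not reach only later rows make up. A row lasts 1/8 s, in which the tool goes at most 62.5 mm and 10.7 degrees, less where a joint would pass 70% of its speed; a pose out of reach is approached as far as the arm can. A call with a gripper value outside its range is refused whole. The fingers move at their own pace and stop on an object; "force" is the grip in N (left out, the last holds). Time passes only in rows, so rows that repeat a pose let the fingers close. It gives the time, the measured TCP pose, the force, the opening and the grip force at its end, in the units of the state.
- sensors.get_obs(): the state, without advancing time (a new reading comes with each control period).
- vision.read_camera(name): name is "scene" or "top" or "wrist"; returns a dict with "image" (480x640x3 uint8, red, green, blue), "fx", "fy", "cx", "cy" (pixels), "R" (3x3) and "t" (3): a world point X has camera coordinates R X + t. Camera axes: x right, y down, z forward; pixel columns grow to the right and rows downward; lengths in m; the calibration is good to about 2 mm. A picture is of the moment at which its call begins. There is no depth.
- workorder.sign_off(): hands the job in; it is judged then, once.
The state is a dict: "time_s": time; "qpos": joint angles; "joint_velocities": joint speeds; "effort": joint torques, N m; "tool_pos": TCP position; "tool_rot": TCP orientation; "force": force on the tool from outside, world axes, zero at the start; "wrist_torque": the same for the moment, N m; "grip_width": finger opening in m; "grasp_force": force on a finger pad.
Only numpy, scipy, OpenCV 4.12 (cv2) and the standard library are available. Lean on these libraries where they do the work, as an engineer would, in place of code of your own. Each camera call takes 0.05 s, during which the arm holds its last target. There are 200 camera calls.

## Working session

There is one attempt and no reset: what is moved stays moved. The work goes in short steps, Python scripts to look and compute and a tool call to move; the robot and the scene stay as the last step left them, time stands still between calls to the robot, and variables do not carry over. Pictures are saved under pics/ and viewed, at most 10 in all, crops included, and the job is handed in when it is done.

Besides the shell and the picture viewer there is one more tool, called after "Emit:" as a command line: name --argument value ..., lists and objects as JSON in quotes. drive_tool: Moves the arm, as the interface text tells. Its arguments: {"type":"object","properties":{"moves":{"type":"array"},"force":{"type":"number"}},"required":["moves"]}

```bash
ls; mkdir -p pics; python3 - <<'E'
from cell import sensors,vision,env
import cv2
print(sensors.get_obs(), env.tip_extent)
for n in("scene","top"):
    c=vision.read_camera(n); cv2.imwrite(f"pics/{n}0.png",c["image"][:,:,::-1]); print(n,c["fx"],c["fy"],c["cx"],c["cy"],c["R"].tolist(),c["t"].tolist())
E
```

```text
pics
{'time_s': 0.0, 'qpos': array([77.75783252, 18.43955247, -4.01560424, 83.17635107,  1.29673419,
       78.53878622, -3.25953506]), 'joint_velocities': array([ 0.01211874,  0.00304879, -0.0263733 ,  0.15701557,  0.00706313,
        0.04749498,  0.02327951]), 'effort': array([-1.03462600e-03, -4.91289318e+01, -4.04264303e-01, -3.12529850e+01,
       -6.37701130e-02,  4.36935062e-02,  1.88181325e-04]), 'tool_pos': array([ 0.14657285, -0.63264085,  0.19604328]), 'tool_rot': array([-1.79890650e+02,  7.39066047e-03,  1.30528365e+01]), 'force': array([ 0.20248556, -0.66500941,  1.44041055]), 'wrist_torque': array([-0.01087617, -0.00179158,  0.02871096]), 'grasp_force': 0.0, 'grip_width': 0.0870618135395803} 0.008
scene 611.6109594083458 611.6109594083458 321.2502725495863 242.08342428376716 [[-0.8022411541172426, 0.5969099463485087, -0.010375287507109846], [0.5261326411411351, 0.6986907914697394, -0.4847840981728286], [-0.2821233321908846, -0.3943725318345708, -0.8745723135155277]] [0.47999692761549384, -0.27921820808520686, 1.8301588419270665]
top 512.9344369045051 512.9344369045051 321.6331520880665 237.94048399452703 [[0.005226353131522988, -0.999985355627889, -0.0014049066546564328], [-0.9982423214489534, -0.005134294180172247, -0.059041567488298655], [0.059033489657553666, 0.0017110093614958204, -0.9982545364514082]] [-0.038810119587080555, 0.5754527469963959, 1.2060012247750598]
```

View pics/top0.png

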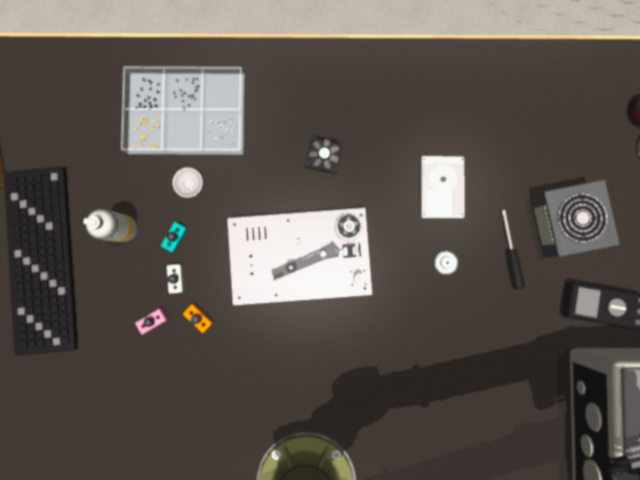

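View pics/scene0.png

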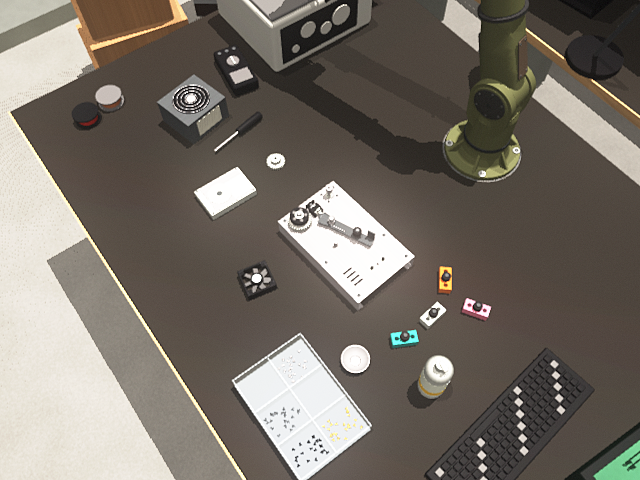

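Top view: the white idler block is at about (174,278), the drive unit is centred near (300,256), and the pegs are probably at (251,257) and (251,273). The scene view agrees, with the white block at (432,315). Next I'll enlarge the top view.

```bash
cat > h.py <<'E'
import numpy as np,cv2
from cell import sensors,vision,env
def ray(c,u,v,z):
    d=c["R"].T@np.array([(u-c["cx"])/c["fx"],(v-c["cy"])/c["fy"],1]); o=-c["R"].T@c["t"]
    return o+d*(z-o[2])/d[2]
def proj(c,X):
    p=c["R"]@np.array(X)+c["t"]; return c["fx"]*p[0]/p[2]+c["cx"],c["fy"]*p[1]/p[2]+c["cy"]
E
python3 - <<'E'
from h import *
c=vision.read_camera("top")
c={k:np.array(v) for k,v in c.items()}
np.savez("top0.npz",**c)
for n,u,v,z in [("block",174,279,.024),("p1",251,257,.064),("p2",251,273,.064),("plateTL",228,218,.05),("TR",366,208,.05),("BR",371,295,.05),("BL",233,305,.05),("can",98,222,.172),("tab",276,272,.09),("piv",335,248,.065),("orange",198,319,.024),("teal",173,237,.024)]: print(n,ray(c,u,v,z).round(4))
im=c["image"][:,:,::-1]
cv2.imwrite("pics/c1.png",cv2.resize(im[200:310,150:310],None,fx=5,fy=5,interpolation=cv2.INTER_CUBIC))
E
```

```text
block [0.4764 0.3121 0.024 ]
p1 [0.5284 0.1255 0.064 ]
p2 [0.4918 0.125  0.064 ]
plateTL [0.619  0.1821 0.05  ]
TR [ 0.644  -0.1388  0.05  ]
BR [ 0.4426 -0.1503  0.05  ]
BL [0.418  0.1674 0.05  ]
can [0.5974 0.4307 0.172 ]
tab [0.4946 0.0656 0.09  ]
piv [ 0.5499 -0.0666  0.065 ]
orange [0.383  0.2536 0.024 ]
teal [0.5757 0.3167 0.024 ]
```

View pics/c1.png

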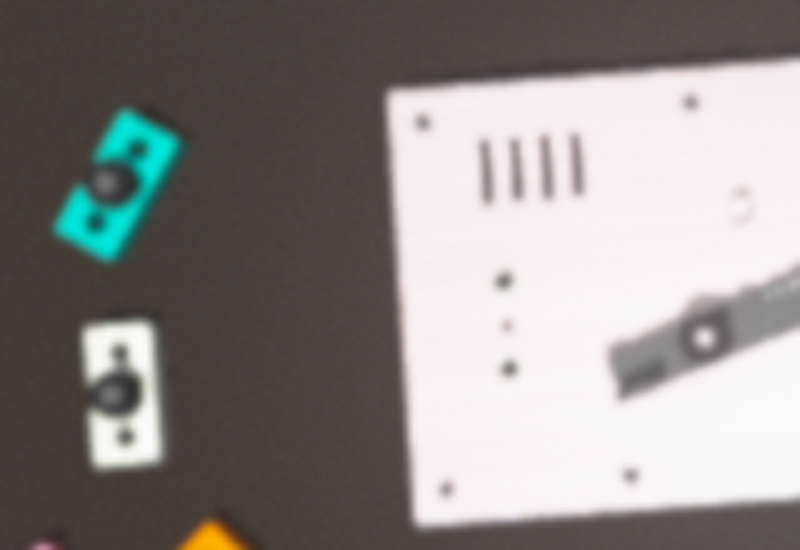

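Top crop: the block's holes are at (174.0,270.6) and (175.2,287.4). The pegs are at (250.8,256.2) and (251.8,273.8), and both yaws are about 0.07 rad. I'll swing over to the block.

Emit:
drive_tool --moves '[{"x": 550, "y": -368, "z": -54}, {"x": 550, "y": -368, "z": -54}, {"x": 550, "y": -368, "z": -54}, {"x": 550, "y": -368, "z": -54}, {"x": 550, "y": -368, "z": -54}, {"x": 550, "y": -368, "z": -54}, {"x": 550, "y": -368, "z": -54}, {"x": 550, "y": -368, "z": -54}, {"x": 550, "y": -368, "z": -54, "rz": 0.157}, {"x": 550, "y": -368, "z": -54, "rz": 0.157}, {"x": 505, "y": -789, "z": -54, "rz": 0.157}, {"x": 505, "y": -789, "z": -54, "rz": 0.157}, {"x": 505, "y": -789, "z": -54, "rz": 0.157}, {"x": 505, "y": -789, "z": -54, "rz": 0.157}, {"x": 505, "y": -789, "z": -54, "rz": 0.157}, {"x": 505, "y": -789, "z": -54, "rz": 0.157}, {"x": 505, "y": -789, "z": -54, "rz": 0.157}, {"x": 505, "y": -789, "z": -54, "rz": 0.157}, {"x": 505, "y": -789, "z": -54, "rz": 0.157}, {"x": 505, "y": -789, "z": -54, "rz": 0.157}]'

```text
invalid input at $.moves[0]: expected keys x, y, z, rx, ry, rz, fingers
```

```bash
python3 - <<'E'
from h import *
c=vision.read_camera("wrist"); o=sensors.get_obs()
np.savez("w1.npz",**c); print(o["tool_pos"],o["tool_rot"],-np.array(c["R"]).T@c["t"],o["time_s"])
print(proj(c,[.476,.312,.024]),proj(c,[.51,.125,.05]))
cv2.imwrite("pics/w1.png",c["image"][:,:,::-1])
E
```

```text
[ 0.14664253 -0.6328707   0.19645887] [-1.79931512e+02  6.01935085e-03  1.30530928e+01] [ 0.22176348 -0.61688008  0.38366766] 0.2
(np.float64(-1327.8157819816167), np.float64(-810.9713945628065)) (np.float64(-1105.206181297241), np.float64(-897.8176211991457))
```

View pics/w1.png

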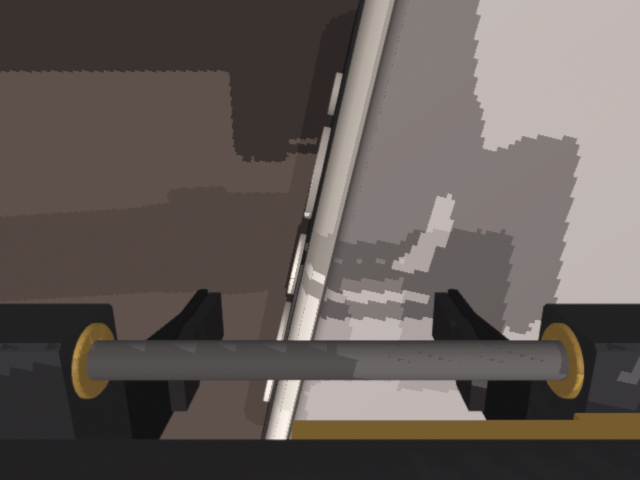

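The wrist picture shows only the bench edge, because the call was refused: each row needs all its keys.

Emit:
drive_tool --moves '[{"x": 550, "y": -368, "z": -54, "rx": 0, "ry": 0, "rz": 0, "fingers": -1}, {"x": 550, "y": -368, "z": -54, "rx": 0, "ry": 0, "rz": 0, "fingers": -1}, {"x": 550, "y": -368, "z": -54, "rx": 0, "ry": 0, "rz": 0, "fingers": -1}, {"x": 550, "y": -368, "z": -54, "rx": 0, "ry": 0, "rz": 0, "fingers": -1}, {"x": 550, "y": -368, "z": -54, "rx": 0, "ry": 0, "rz": 0, "fingers": -1}, {"x": 550, "y": -368, "z": -54, "rx": 0, "ry": 0, "rz": 0, "fingers": -1}, {"x": 550, "y": -368, "z": -54, "rx": 0, "ry": 0, "rz": 0, "fingers": -1}, {"x": 550, "y": -368, "z": -54, "rx": 0, "ry": 0, "rz": 0, "fingers": -1}, {"x": 550, "y": -368, "z": -54, "rx": 0, "ry": 0, "rz": 0.157, "fingers": -1}, {"x": 550, "y": -368, "z": -54, "rx": 0, "ry": 0, "rz": 0.157, "fingers": -1}, {"x": 475, "y": -796, "z": -54, "rx": 0, "ry": 0, "rz": 0.157, "fingers": -1}, {"x": 475, "y": -796, "z": -54, "rx": 0, "ry": 0, "rz": 0.157, "fingers": -1}, {"x": 475, "y": -796, "z": -54, "rx": 0, "ry": 0, "rz": 0.157, "fingers": -1}, {"x": 475, "y": -796, "z": -54, "rx": 0, "ry": 0, "rz": 0.157, "fingers": -1}, {"x": 475, "y": -796, "z": -54, "rx": 0, "ry": 0, "rz": 0.157, "fingers": -1}, {"x": 475, "y": -796, "z": -54, "rx": 0, "ry": 0, "rz": 0.157, "fingers": -1}, {"x": 475, "y": -796, "z": -54, "rx": 0, "ry": 0, "rz": 0.157, "fingers": -1}, {"x": 475, "y": -796, "z": -54, "rx": 0, "ry": 0, "rz": 0.157, "fingers": -1}, {"x": 475, "y": -796, "z": -54, "rx": 0, "ry": 0, "rz": 0.157, "fingers": -1}, {"x": 475, "y": -796, "z": -54, "rx": 0, "ry": 0, "rz": 0.157, "fingers": -1}]'

```text
time_s: 2.7
tool_pos: [0.4307, 0.2473, 0.2508]
tool_rot: [179.9, 0.0, 3.9]
force: [0.4, -0.5, 0.1]
grip_width: 0.0868
grasp_force: 0.0
```

```bash
python3 - <<'E'
from h import *
c=vision.read_camera("wrist"); o=sensors.get_obs()
np.savez("w1.npz",**c); print(o["tool_pos"],o["tool_rot"],o["force"],o["time_s"])
print(proj(c,[.476,.312,.024]),proj(c,[.51,.125,.05]))
cv2.imwrite("pics/w2.png",c["image"][:,:,::-1])
E
```

```text
[0.43077113 0.24722486 0.2507979 ] [1.79956737e+02 2.73583525e-02 3.84125185e+00] [-0.83244307 -0.73515252 -0.75762677] 2.75
(np.float64(260.92125806034375), np.float64(151.30663989705607)) (np.float64(471.60132157578903), np.float64(128.52140987713443))
```

View pics/w2.png

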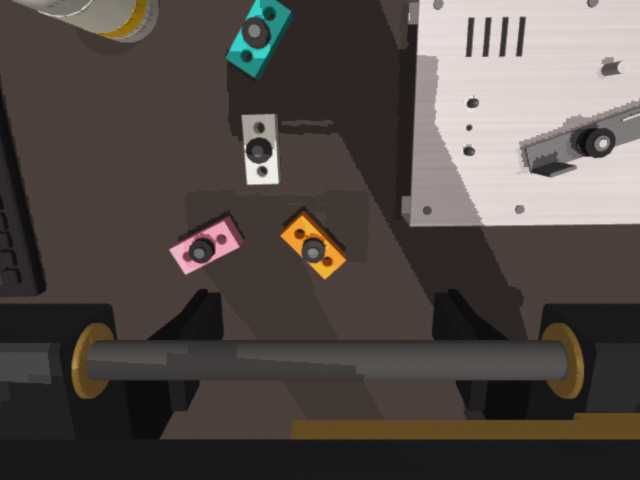

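Wrist view: the white block has its holes at about (259,127) and (262,171). The pegs are at about (473,103) and (469,151), and the tab is near (550,168). I'll enlarge both areas.

```bash
python3 - <<'E'
from h import *
c=np.load("w1.npz"); im=c["image"][:,:,::-1]
f=lambda a:cv2.resize(a,None,fx=7,fy=7,interpolation=cv2.INTER_CUBIC)
cv2.imwrite("pics/c2.png",np.hstack([f(im[108:192,232:288]),f(im[90:174,448:500])]))
E
```

```text
(no output)
```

View pics/c2.png

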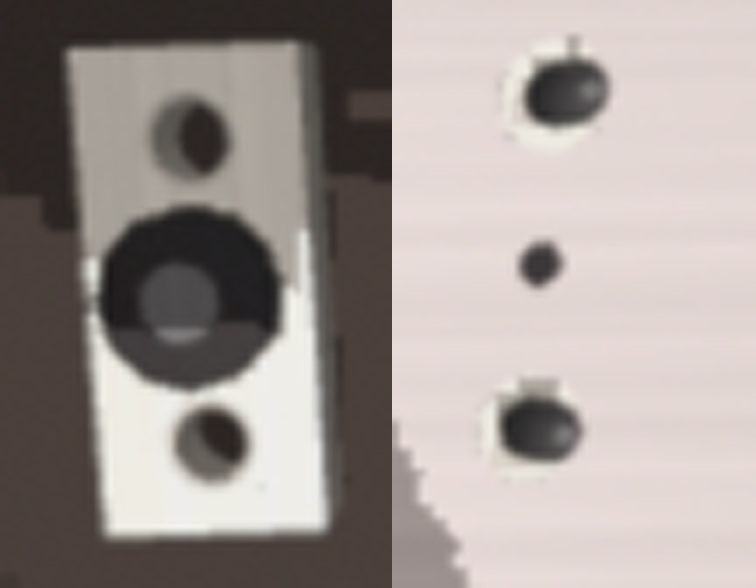

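Enlarged crops: block holes at (190,137) and (212,442), block corners (66,48), (300,40), (328,530) and (105,537). Peg tips are near (590,88) and (566,430), with the centre mark at (540,264).

```bash
python3 - <<'E'
from h import *
c=np.load("w1.npz"); 
L=lambda x,y,z:ray(c,232+(x+.5)/7-.5,108+(y+.5)/7-.5,z)
P=lambda x,y,z:ray(c,448+(x-392+.5)/7-.5,90+(y+.5)/7-.5,z)
h1,h2=L(190,137,.024),L(212,442,.024)
cs=[L(*q,.024) for q in [(66,48),(300,40),(328,530),(105,537)]]
def yaw(a,b): d=a-b; return np.degrees(np.arctan2(d[1],d[0])),np.linalg.norm(d)
print("holes",(h1+h2)/2,yaw(h1,h2)); print("corners",np.mean(cs,0),yaw(cs[0],cs[3]),yaw(cs[1],cs[2]),np.linalg.norm(cs[0]-cs[1]))
t1,t2=P(590,88,.0635),P(566,430,.0635); b1,b2=P(553,95,.05),P(527,433,.05)
print("tips",t1,t2,(t1+t2)/2,yaw(t1,t2)); print("base",b1,b2,yaw(b1,b2),"mark",P(540,264,.05))
t=np.load("top0.npz"); T=lambda x,y,z:ray(t,150+(x+.5)/5-.5,200+(y+.5)/5-.5,z)
print("top: block",(T(120,353,.024)+T(126,437,.024))/2,"mark",T(507,326,.05),"pegs",(T(504,281,.06)+T(509,369,.06))/2, yaw(T(504,281,.06),T(509,369,.06)))
q=[ray(t,*p,.05) for p in [(228,218),(366,208),(371,295),(233,305)]]; print("plate",np.mean(q,0),yaw(q[0],q[3]),yaw(q[1],q[2]))
# plate screws in wrist img lower edge
print("wrist plate edge",yaw(ray(c,640,224,.05),ray(c,413,226,.05)))
E
```

```text
holes [0.47788094 0.31262597 0.024     ] (np.float64(5.625644074695342), np.float64(0.04023632826431826))
corners [0.47753024 0.31276103 0.024     ] (np.float64(5.4558019552656), np.float64(0.06455722255709238)) (np.float64(5.350884182118567), np.float64(0.0646021208563432)) 0.03093555643915603
tips [0.5310935  0.12929343 0.0635    ] [0.49157007 0.12569369 0.0635    ] [0.51133179 0.12749356 0.0635    ] (np.float64(5.204054527778464), np.float64(0.0396870163975363))
base [0.53082021 0.12929135 0.05      ] [0.4902867  0.12602843 0.05      ] (np.float64(4.602356712252273), np.float64(0.0406646273654871)) mark [0.51086062 0.12768462 0.05      ]
top: block [0.4773191  0.31166477 0.024     ] mark [0.5106175  0.12716909 0.05      ] pegs [0.51103446 0.12601621 0.06      ] (np.float64(4.021171291942508), np.float64(0.040400001728917855))
plate [0.5308998  0.01510057 0.05      ] (np.float64(4.191498437305938), np.float64(0.2015998354030008)) (np.float64(3.279538328857659), np.float64(0.2017952589216026))
wrist plate edge (np.float64(-85.59356829448821), np.float64(0.2110763570156873))
```

Emit:
drive_tool --force 25 --moves '[{"x": 51, "y": -62, "z": 0, "rx": 0, "ry": 0, "rz": -0.027, "fingers": -1}, {"x": 51, "y": -62, "z": 60, "rx": 0, "ry": 0, "rz": -0.027, "fingers": -1}, {"x": 51, "y": -62, "z": 120, "rx": 0, "ry": 0, "rz": -0.027, "fingers": -1}, {"x": 51, "y": -62, "z": 171, "rx": 0, "ry": 0, "rz": -0.027, "fingers": -1}, {"x": 51, "y": -62, "z": 171, "rx": 0, "ry": 0, "rz": -0.027, "fingers": -1}, {"x": 51, "y": -62, "z": 171, "rx": 0, "ry": 0, "rz": -0.027, "fingers": -1}, {"x": 51, "y": -62, "z": 171, "rx": 0, "ry": 0, "rz": -0.027, "fingers": -1}]'

```text
time_s: 3.62
tool_pos: [0.4782, 0.3157, 0.0829]
tool_rot: [-179.9, -0.2, 5.6]
force: [0.0, -0.3, 0.2]
grip_width: 0.0868
grasp_force: 0.0
```

Emit:
drive_tool --moves '[{"x": -0.8, "y": 3, "z": 30, "rx": 0, "ry": 0, "rz": 0, "fingers": -1}, {"x": -0.8, "y": 3, "z": 64, "rx": 0, "ry": 0, "rz": 0, "fingers": -1}, {"x": -0.8, "y": 3, "z": 66, "rx": 0, "ry": 0, "rz": 0, "fingers": -1}, {"x": -0.8, "y": 3, "z": 66, "rx": 0, "ry": 0, "rz": 0, "fingers": -1}, {"x": -0.8, "y": 3, "z": 66, "rx": 0, "ry": 0, "rz": 0, "fingers": -1}]'

```text
time_s: 4.25
tool_pos: [0.477, 0.3128, 0.0161]
tool_rot: [-179.9, -0.2, 5.6]
force: [-0.4, -0.4, 0.5]
grip_width: 0.087
grasp_force: 0.0
```

Emit:
drive_tool --force 25 --moves '[{"x": 0.6, "y": 0, "z": 3, "rx": 0, "ry": 0, "rz": 0, "fingers": -1}, {"x": 0.6, "y": 0, "z": 3, "rx": 0, "ry": 0, "rz": 0, "fingers": 1}, {"x": 0.6, "y": 0, "z": 3, "rx": 0, "ry": 0, "rz": 0, "fingers": 1}, {"x": 0.6, "y": 0, "z": 3, "rx": 0, "ry": 0, "rz": 0, "fingers": 1}, {"x": 0.6, "y": 0, "z": 3, "rx": 0, "ry": 0, "rz": 0, "fingers": 1}, {"x": 0.6, "y": 0, "z": 3, "rx": 0, "ry": 0, "rz": 0, "fingers": 1}, {"x": 0.6, "y": 0, "z": 3, "rx": 0, "ry": 0, "rz": 0, "fingers": 1}, {"x": 0.6, "y": 0, "z": 3, "rx": 0, "ry": 0, "rz": 0, "fingers": 1}]'

```text
time_s: 5.25
tool_pos: [0.4763, 0.3121, 0.0111]
tool_rot: [-180.0, -0.0, 5.6]
force: [-0.7, 0.9, 0.0]
grip_width: 0.0253
grasp_force: 0.3
```

Emit:
drive_tool --moves '[{"x": 0, "y": 0, "z": 0, "rx": 0, "ry": 0, "rz": 0, "fingers": 1}, {"x": 0, "y": 0, "z": 0, "rx": 0, "ry": 0, "rz": 0, "fingers": 1}, {"x": 0, "y": 0, "z": 0, "rx": 0, "ry": 0, "rz": 0, "fingers": 1}]'

```text
time_s: 5.62
tool_pos: [0.4763, 0.3121, 0.0112]
tool_rot: [-180.0, -0.0, 5.6]
force: [0.2, -0.2, 0.5]
grip_width: 0.0203
grasp_force: 25.0
```

```bash
python3 - <<'E'
from h import *
c=vision.read_camera("wrist"); o=sensors.get_obs(); print(o["grip_width"],o["grasp_force"],o["tool_pos"])
t=vision.read_camera("top"); s=vision.read_camera("scene")
u,v=map(int,proj(s,[.477,.312,.02])); f=lambda a,k:cv2.resize(a,(400,300),interpolation=cv2.INTER_CUBIC)
print(u,v)
cv2.imwrite("pics/g1.png",np.hstack([f(c["image"],1),f(s["image"][v-45:v+45,u-60:u+60],1)])[:,:,::-1])
E
```

```text
0.020122011258388188 25.000159248593263 [0.47630297 0.31206368 0.0111752 ]
432 312
```

View pics/g1.png

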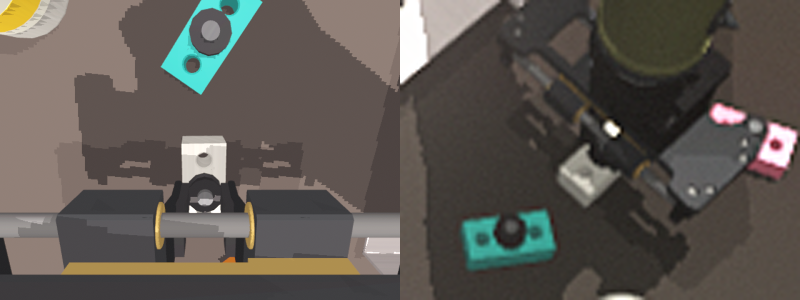

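The composite shows the fingers straddling the block, but the measured width of 20 mm is less than I expected. I'll lift a little and check that it holds.

Emit:
drive_tool --moves '[{"x": 0, "y": 0, "z": -10, "rx": 0, "ry": 0, "rz": 0, "fingers": 1}, {"x": 0, "y": 0, "z": -20, "rx": 0, "ry": 0, "rz": 0, "fingers": 1}, {"x": 0, "y": 0, "z": -30, "rx": 0, "ry": 0, "rz": 0, "fingers": 1}, {"x": 0, "y": 0, "z": -30, "rx": 0, "ry": 0, "rz": 0, "fingers": 1}, {"x": 0, "y": 0, "z": -30, "rx": 0, "ry": 0, "rz": 0, "fingers": 1}]'

```text
time_s: 6.4
tool_pos: [0.4763, 0.3117, 0.0411]
tool_rot: [180.0, 0.0, 5.6]
force: [0.3, -0.3, -1.9]
grip_width: 0.0205
grasp_force: 25.0
```

```bash
python3 - <<'E'
from h import *
c=vision.read_camera("wrist"); o=sensors.get_obs(); print(o["grip_width"],o["grasp_force"],o["tool_pos"],o["tool_rot"],o["force"])
s=vision.read_camera("scene")
np.savez("w2.npz",**c)
u,v=map(int,proj(s,[.477,.312,.05])); f=lambda a:cv2.resize(a,(400,500),interpolation=cv2.INTER_CUBIC)
cv2.imwrite("pics/g2.png",np.hstack([f(c["image"][200:400,250:410]),f(s["image"][v-50:v+50,u-40:u+40])])[:,:,::-1])
E
```

```text
0.020477118984320627 24.999784975661896 [0.47609054 0.31163395 0.04081043] [1.79974572e+02 2.80908223e-02 5.60268782e+00] [-0.67736915 -0.42924045 -2.07033332]
```

View pics/g2.png

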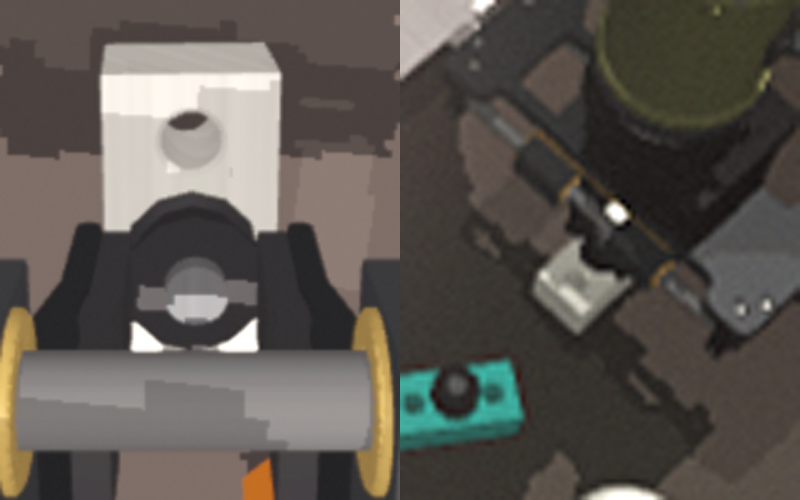

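The block is held level and the 2 N load fits its weight. The front hole is at about (190,140) in the crop. I'll measure where the block sits relative to the tool.

```bash
python3 - <<'E'
from h import *
c=np.load("w2.npz")
tp=np.array([.4761,.3116]);y=np.radians(5.6);R=np.array([[np.cos(y),-np.sin(y)],[np.sin(y),np.cos(y)]])
k=lambda x,yy,z:R.T@(ray(c,250+(x+.5)/2.5-.5,200+(yy+.5)/2.5-.5,z)[:2]-tp)*1000
for z in(.0516,.0536,.0556): print(z,"hole",k(190,140,z),"front edge L,R",k(102,73,z),k(281,73,z))
print("bolt",k(196,290,.0716))
E
```

```text
0.0516 hole [21.23404538 -0.35593454] front edge L,R [33.16299143 14.58846013] [ 33.17545547 -15.82491955]
0.0536 hole [21.86590048 -0.3632036 ] front edge L,R [33.65989834 14.41213012] [ 33.67222138 -15.65719315]
0.0556 hole [22.49775558 -0.37047267] front edge L,R [34.15680526 14.23580011] [ 34.1689873  -15.48946674]
bolt [ 2.39291812 -1.37346545]
```

Emit:
drive_tool --moves '[{"x": 0, "y": 0, "z": -59, "rx": 0, "ry": 0, "rz": 0, "fingers": 1}, {"x": 0, "y": 30, "z": -59, "rx": 0, "ry": 0, "rz": 0, "fingers": 1}, {"x": 5, "y": 70, "z": -59, "rx": 0, "ry": 0, "rz": 0.021, "fingers": 1}, {"x": 10, "y": 110, "z": -59, "rx": 0, "ry": 0, "rz": 0.021, "fingers": 1}, {"x": 15, "y": 150, "z": -59, "rx": 0, "ry": 0, "rz": 0.021, "fingers": 1}, {"x": 15, "y": 186, "z": -59, "rx": 0, "ry": 0, "rz": 0.021, "fingers": 1}, {"x": 15, "y": 186, "z": -59, "rx": 0, "ry": 0, "rz": 0.021, "fingers": 1}, {"x": 15, "y": 186, "z": -59, "rx": 0, "ry": 0, "rz": 0.021, "fingers": 1}, {"x": 15, "y": 186, "z": -59, "rx": 0, "ry": 0, "rz": 0.021, "fingers": 1}]'

```text
time_s: 7.62
tool_pos: [0.509, 0.1299, 0.1001]
tool_rot: [-180.0, 0.0, 4.5]
force: [-0.3, -0.0, -0.2]
grip_width: 0.0206
grasp_force: 25.0
```

```bash
python3 - <<'E'
from h import *
c=vision.read_camera("wrist"); o=sensors.get_obs(); print(o["grip_width"],o["grasp_force"],o["tool_pos"],o["tool_rot"],o["force"])
np.savez("w3.npz",**c)
cv2.imwrite("pics/g3.png",cv2.resize(c["image"][100:400,160:560],None,fx=2,fy=2,interpolation=cv2.INTER_CUBIC)[:,:,::-1])
E
```

```text
0.020305927145001856 24.999925300944597 [0.50906315 0.12978101 0.10014021] [-1.79974251e+02  1.19903573e-03  4.53997714e+00] [-0.01895281  1.08743531 -0.89909954]
```

View pics/g3.png

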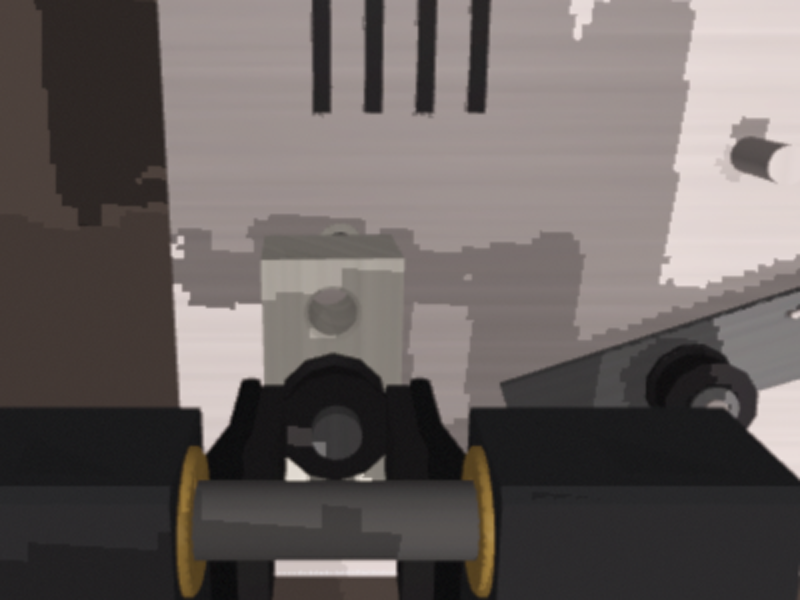

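The front peg's base is just visible at (340,233) in the crop and the block's front hole is at (332,310). I'll compare them.

```bash
python3 - <<'E'
from h import *
c=np.load("w3.npz"); k=lambda x,y,z:ray(c,160+(x+.5)/2-.5,100+(y+.5)/2-.5,z)
h=k(332,310,.1129); print("hole",h,"centre",h[:2]-.02*np.array([.9969,.0785]))
print("front edge",k(262,260,.1129),k(404,259,.1129))
print("peg ring", k(340,233,.05),k(340,233,.054),"expected peg1",.511+.02*.9969,.1275+.02*.078)
print("slots ends",k(322,112,.05),k(477,112,.05))
E
```

```text
hole [0.53118825 0.13116774 0.1129    ] centre [0.51125025 0.12959774]
front edge [0.54097377 0.14667401 0.1129    ] [0.54356775 0.11699581 0.1129    ]
peg ring [0.53443864 0.12942397 0.05      ] [0.53530395 0.1295133  0.054     ] expected peg1 0.530938 0.12906
slots ends [0.5675328  0.13703237 0.05      ] [0.57089266 0.09501933 0.05      ]
```

Emit:
drive_tool --moves '[{"x": 0, "y": 2, "z": 0, "rx": 0, "ry": 0, "rz": 0, "fingers": 1}, {"x": 0, "y": 2, "z": 10, "rx": 0, "ry": 0, "rz": 0, "fingers": 1}, {"x": 0, "y": 2, "z": 20, "rx": 0, "ry": 0, "rz": 0, "fingers": 1}, {"x": 0, "y": 2, "z": 22, "rx": 0, "ry": 0, "rz": 0, "fingers": 1}, {"x": 0, "y": 2, "z": 22, "rx": 0, "ry": 0, "rz": 0, "fingers": 1}, {"x": 0, "y": 2, "z": 22, "rx": 0, "ry": 0, "rz": 0, "fingers": 1}]'

```text
time_s: 8.43
tool_pos: [0.5098, 0.1264, 0.0783]
tool_rot: [-180.0, -0.0, 4.4]
force: [0.2, -0.9, -0.3]
grip_width: 0.0201
grasp_force: 25.0
```

Emit:
drive_tool --moves '[{"x": -0.3, "y": -1, "z": 0, "rx": 0, "ry": 0, "rz": 0, "fingers": 1}, {"x": -0.3, "y": -1, "z": 0, "rx": 0, "ry": 0, "rz": 0, "fingers": 1}, {"x": -0.3, "y": -1, "z": 0, "rx": 0, "ry": 0, "rz": 0, "fingers": 1}]'

```text
time_s: 8.8
tool_pos: [0.5092, 0.1272, 0.0782]
tool_rot: [180.0, -0.0, 4.4]
force: [0.3, -0.3, -1.7]
grip_width: 0.0204
grasp_force: 25.0
```

Emit:
drive_tool --moves '[{"x": 0, "y": -0.6, "z": 2, "rx": 0, "ry": 0, "rz": 0, "fingers": 1}, {"x": 0, "y": -0.6, "z": 4, "rx": 0, "ry": 0, "rz": 0, "fingers": 1}, {"x": 0, "y": -0.6, "z": 6, "rx": 0, "ry": 0, "rz": 0, "fingers": 1}, {"x": 0, "y": -0.6, "z": 8, "rx": 0, "ry": 0, "rz": 0, "fingers": 1}, {"x": 0, "y": -0.6, "z": 9, "rx": 0, "ry": 0, "rz": 0, "fingers": 1}]'

```text
time_s: 9.43
tool_pos: [0.509, 0.1278, 0.0689]
tool_rot: [180.0, 0.0, 4.4]
force: [-0.3, -0.7, -0.9]
grip_width: 0.0202
grasp_force: 25.0
```

Both pegs are in the holes with no side load. Continuing down.

Emit:
drive_tool --moves '[{"x": 0, "y": 0, "z": 1.5, "rx": 0, "ry": 0, "rz": 0, "fingers": 1}, {"x": 0, "y": 0, "z": 3, "rx": 0, "ry": 0, "rz": 0, "fingers": 1}, {"x": 0, "y": 0, "z": 4.5, "rx": 0, "ry": 0, "rz": 0, "fingers": 1}, {"x": 0, "y": 0, "z": 6, "rx": 0, "ry": 0, "rz": 0, "fingers": 1}, {"x": 0, "y": 0, "z": 7, "rx": 0, "ry": 0, "rz": 0, "fingers": 1}, {"x": 0, "y": 0, "z": 7, "rx": 0, "ry": 0, "rz": 0, "fingers": 1}]'

```text
time_s: 10.18
tool_pos: [0.5091, 0.1278, 0.062]
tool_rot: [180.0, 0.0, 4.4]
force: [-0.8, -0.1, -0.6]
grip_width: 0.0204
grasp_force: 25.0
```

Emit:
drive_tool --moves '[{"x": 0, "y": 0, "z": 1, "rx": 0, "ry": 0, "rz": 0, "fingers": 1}, {"x": 0, "y": 0, "z": 2, "rx": 0, "ry": 0, "rz": 0, "fingers": 1}, {"x": 0, "y": 0, "z": 2, "rx": 0, "ry": 0, "rz": 0, "fingers": 1}]'

```text
time_s: 10.55
tool_pos: [0.5093, 0.1284, 0.0608]
tool_rot: [-180.0, -0.0, 4.4]
force: [-1.5, -0.2, 4.4]
grip_width: 0.0208
grasp_force: 25.0
```

Contact with the plate at the expected height, so the block is seated. Now I'll open partway and rise.

Emit:
drive_tool --moves '[{"x": 0, "y": 0, "z": -1, "rx": 0, "ry": 0, "rz": 0, "fingers": -0.1}, {"x": 0, "y": 0, "z": -1, "rx": 0, "ry": 0, "rz": 0, "fingers": -0.1}, {"x": 0, "y": 0, "z": -1, "rx": 0, "ry": 0, "rz": 0, "fingers": -0.1}, {"x": 0, "y": 0, "z": -1, "rx": 0, "ry": 0, "rz": 0, "fingers": -0.1}, {"x": 0, "y": 0, "z": -1, "rx": 0, "ry": 0, "rz": 0, "fingers": -0.1}, {"x": 0, "y": 0, "z": -20, "rx": 0, "ry": 0, "rz": 0, "fingers": -0.1}, {"x": 0, "y": 0, "z": -60, "rx": 0, "ry": 0, "rz": 0, "fingers": -0.1}, {"x": -40, "y": 20, "z": -110, "rx": 0, "ry": 0, "rz": 0, "fingers": 0.5}, {"x": -90, "y": 40, "z": -140, "rx": 0, "ry": 0, "rz": 0, "fingers": 1}, {"x": -90, "y": 40, "z": -140, "rx": 0, "ry": 0, "rz": 0, "fingers": 1}, {"x": -90, "y": 40, "z": -140, "rx": 0, "ry": 0, "rz": 0, "fingers": 1}]'

```text
time_s: 11.92
tool_pos: [0.4231, 0.081, 0.201]
tool_rot: [179.9, -0.1, 4.4]
force: [0.1, -0.1, -0.6]
grip_width: 0.0153
grasp_force: 0.0
```

```bash
python3 - <<'E'
from h import *
c=vision.read_camera("wrist"); o=sensors.get_obs(); print(o["grip_width"],o["tool_pos"],o["tool_rot"],o["time_s"])
np.savez("w4.npz",**c)
cv2.imwrite("pics/g4.png",cv2.resize(c["image"][30:330,240:640],None,fx=2,fy=2,interpolation=cv2.INTER_CUBIC)[:,:,::-1])
E
```

```text
0.011424216335683657 [0.42283715 0.08142827 0.20004726] [-1.79994168e+02 -9.90297766e-03  4.43352684e+00] 11.975
```

View pics/g4.png

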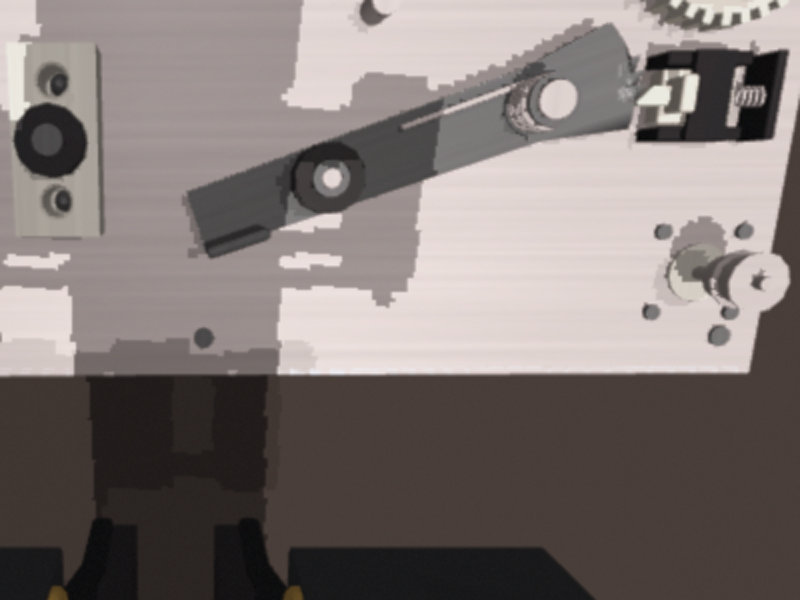

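The block sits on the pegs, with both tips visible in the holes at (55,83) and (62,201). The tab's outer top edge runs from (211,257) to (270,234), the roller top is at (332,178) and the pivot top is near (555,98). I'll compute the arm geometry.

```bash
python3 - <<'E'
from h import *
c=np.load("w4.npz"); k=lambda x,y,z:ray(c,240+(x+.5)/2-.5,30+(y+.5)/2-.5,z)
a,b=k(211,257,.098),k(270,234,.098); print("tab top",a,b,np.linalg.norm(a-b),np.degrees(np.arctan2(*(a-b)[1::-1])))
r=k(332,178,.091); print("roller",r); 
for z in(.066,.075,.085): print("piv",z,k(553,98,z), np.linalg.norm(k(553,98,z)-r))
e,f=k(186,192,.066),k(410,112,.066); print("edge",e,f,np.degrees(np.arctan2(*(e-f)[1::-1])))
th=np.radians(4.4)+.32+np.pi/2; y=np.array([np.cos(th),np.sin(th)]); x=np.array([y[1],-y[0]])
print("ydir",np.degrees(th))
P=r[:2]-.078*y; print("pivot from roller",P); print("tabface pred",P+.114*y-.012*x,"measured mid",(a+b)/2)
print("edge offsets from pivot (x,y arm)",x@(e[:2]-P),y@(e[:2]-P),"tab",x@(a[:2]-P),y@(a[:2]-P),x@(b[:2]-P),y@(b[:2]-P))
print("block holes top z.074",k(52,80,.074),k(59,200,.074))
E
```

```text
tab top [0.47742623 0.07191472 0.098     ] [0.48637659 0.05311105 0.098     ] 0.02082515352038321 115.45400067567886
roller [0.50575169 0.03368069 0.091     ]
piv 0.066 [ 0.53913573 -0.04496357  0.066     ] 0.0890191788522198
piv 0.075 [ 0.53802567 -0.04130636  0.075     ] 0.08319055525933329
piv 0.085 [ 0.53679227 -0.0372428   0.085     ] 0.07765088348218617
edge [0.49738345 0.08143505 0.066     ] [0.53065345 0.00460176 0.066     ] 113.41335464808972
ydir 112.73464944418635
pivot from roller [ 0.53589587 -0.03825906]
tabface pred [0.48077133 0.06224609] measured mid [0.48190141 0.06251289 0.098     ]
edge offsets from pivot (x,y arm) 0.010737266618546654 0.12527808524310924 tab -0.011348632428353392 0.12421018528623366 -0.010360607681064275 0.10340848280191106
block holes top z.074 [0.53062845 0.13014008 0.074     ] [0.49125072 0.1261901  0.074     ]
```

Emit:
drive_tool --force 30 --moves '[{"x": 23, "y": 34, "z": 20, "rx": 0, "ry": 0, "rz": -0.16, "fingers": 1}, {"x": 23, "y": 34, "z": 60, "rx": 0, "ry": 0, "rz": -0.319, "fingers": 1}, {"x": 23, "y": 34, "z": 100, "rx": 0, "ry": 0, "rz": -0.319, "fingers": 1}, {"x": 23, "y": 34, "z": 124, "rx": 0, "ry": 0, "rz": -0.319, "fingers": 1}, {"x": 23, "y": 34, "z": 124, "rx": 0, "ry": 0, "rz": -0.319, "fingers": 1}, {"x": 23, "y": 34, "z": 124, "rx": 0, "ry": 0, "rz": -0.319, "fingers": 1}]'

```text
time_s: 12.72
tool_pos: [0.4485, 0.05, 0.0761]
tool_rot: [-179.9, -0.0, 22.7]
force: [0.1, 0.5, 0.0]
grip_width: 0.0006
grasp_force: 0.0
```

```bash
cat > p.py <<'E'
# plan pushes: current measured pose -> rows along the arc, tool axes
import sys; from h import *
P=np.array([.5359,-.0383]); d=float(sys.argv[1])
o=sensors.get_obs(); tp=o["tool_pos"]; yw=np.radians(o["tool_rot"][2]); print(tp.round(4),o["tool_rot"].round(1),o["force"].round(1),o["qpos"].round(0),o["grip_width"])
X=np.array([np.cos(yw),np.sin(yw)]);Y=np.array([X[1],-X[0]])
for f in map(float,sys.argv[2:]):
    t=np.radians(4.4)+.32-f; x=np.array([np.cos(t),np.sin(t)]); y=np.array([-x[1],x[0]])
    D=(P+.114*y-(.012+d)*x-tp[:2])*1000
    print(f,"x %.1f y %.1f rz %.3f"%(X@D,Y@D,yw-t))
E
python3 p.py .0095 0 .05 .1
```

```text
[0.4485 0.05   0.0761] [-179.9   -0.    22.7] [0.1 0.5 0. ] [ 38.   2. -48. 117.   2.  61. -78.] 0.0006078389142427378
0.0 x 25.0 y 1.2 rz 0.000
0.05 x 30.7 y 0.3 rz 0.050
0.1 x 36.4 y -0.4 rz 0.100
```

Now I'll approach to contact and push slightly.

Emit:
drive_tool --moves '[{"x": 10, "y": 1, "z": 0, "rx": 0, "ry": 0, "rz": 0, "fingers": 1}, {"x": 18, "y": 1, "z": 0, "rx": 0, "ry": 0, "rz": 0, "fingers": 1}, {"x": 22, "y": 1, "z": 0, "rx": 0, "ry": 0, "rz": 0, "fingers": 1}, {"x": 24, "y": 1, "z": 0, "rx": 0, "ry": 0, "rz": 0, "fingers": 1}, {"x": 24, "y": 1, "z": 0, "rx": 0, "ry": 0, "rz": 0, "fingers": 1}]'

```text
time_s: 13.35
tool_pos: [0.4705, 0.0573, 0.0761]
tool_rot: [180.0, 0.0, 22.7]
force: [-1.0, 0.1, 0.3]
grip_width: 0.0006
grasp_force: 0.0
```

Emit:
drive_tool --moves '[{"x": 1.5, "y": 0, "z": 0, "rx": 0, "ry": 0, "rz": 0, "fingers": 1}, {"x": 3, "y": 0, "z": 0, "rx": 0, "ry": 0, "rz": 0, "fingers": 1}, {"x": 3, "y": 0, "z": 0, "rx": 0, "ry": 0, "rz": 0, "fingers": 1}]'

```text
time_s: 13.72
tool_pos: [0.4734, 0.0584, 0.0761]
tool_rot: [180.0, 0.0, 22.7]
force: [-0.1, 0.3, -0.1]
grip_width: 0.0007
grasp_force: 0.0
```

Emit:
drive_tool --moves '[{"x": 1.5, "y": 0, "z": 0, "rx": 0, "ry": 0, "rz": 0, "fingers": 1}, {"x": 1.5, "y": 0, "z": 0, "rx": 0, "ry": 0, "rz": 0, "fingers": 1}]'

```text
time_s: 13.98
tool_pos: [0.4748, 0.059, 0.0761]
tool_rot: [180.0, -0.0, 22.7]
force: [-0.8, 0.1, 0.1]
grip_width: 0.0003
grasp_force: 0.0
```

Emit:
drive_tool --moves '[{"x": 1.5, "y": 0, "z": 0, "rx": 0, "ry": 0, "rz": 0, "fingers": 1}, {"x": 1.5, "y": 0, "z": 0, "rx": 0, "ry": 0, "rz": 0, "fingers": 1}]'

```text
time_s: 14.22
tool_pos: [0.4762, 0.0597, 0.0761]
tool_rot: [-180.0, -0.0, 22.7]
force: [-0.1, 0.7, -0.5]
grip_width: 0.0003
grasp_force: 0.0
```

Emit:
drive_tool --moves '[{"x": 1.5, "y": 0, "z": 0, "rx": 0, "ry": 0, "rz": 0, "fingers": 1}, {"x": 1.5, "y": 0, "z": 0, "rx": 0, "ry": 0, "rz": 0, "fingers": 1}]'

```text
time_s: 14.48
tool_pos: [0.4776, 0.0602, 0.0761]
tool_rot: [-180.0, -0.0, 22.7]
force: [-0.3, -0.4, 0.8]
grip_width: 0.0004
grasp_force: 0.0
```

Emit:
drive_tool --moves '[{"x": 1.5, "y": 0, "z": 0, "rx": 0, "ry": 0, "rz": 0, "fingers": 1}, {"x": 1.5, "y": 0, "z": 0, "rx": 0, "ry": 0, "rz": 0, "fingers": 1}]'

```text
time_s: 14.72
tool_pos: [0.479, 0.0608, 0.0761]
tool_rot: [-180.0, -0.0, 22.7]
force: [0.3, 0.9, -0.7]
grip_width: 0.0003
grasp_force: 0.0
```

Emit:
drive_tool --moves '[{"x": 1.5, "y": 0, "z": 0, "rx": 0, "ry": 0, "rz": 0, "fingers": 1}, {"x": 1.5, "y": 0, "z": 0, "rx": 0, "ry": 0, "rz": 0, "fingers": 1}]'

```text
time_s: 14.98
tool_pos: [0.4803, 0.0614, 0.0761]
tool_rot: [-180.0, -0.0, 22.7]
force: [-0.8, -0.6, 0.4]
grip_width: 0.0003
grasp_force: 0.0
```

```bash
python3 - <<'E'
from h import *
c=vision.read_camera("wrist"); o=sensors.get_obs(); print(o["tool_pos"],o["force"],np.round(o["effort"],2))
np.savez("w5.npz",**c)
for n,X in [("roller rest",[.5058,.0337,.091]),("tab a",[.4774,.0719,.098]),("tab b",[.4864,.0531,.098]),("tip",[*o["tool_pos"][:2],.068])]: print(n,np.round(proj(c,X),0))
# roller bright cap search
g=cv2.cvtColor(c["image"],cv2.COLOR_RGB2GRAY); h=cv2.HoughCircles(cv2.medianBlur(g,3),cv2.HOUGH_GRADIENT,1,20,param1=120,param2=22,minRadius=8,maxRadius=50); print(None if h is None else h[0][:14].round(0))
E
```

```text
[0.48025432 0.06136744 0.07612055] [ 0.54958972  0.06276406 -0.65894204] [-1.000e-02 -2.597e+01 -2.870e+00 -2.811e+01 -2.000e-02 -8.000e-02
 -0.000e+00]
roller rest [407. 276.]
tab a [299. 308.]
tab b [348. 305.]
tip [325. 285.]
[[204. 176.  30.]
 [404. 268.  30.]
 [580. 268.  20.]
 [560. 260.  18.]
 [200. 216.  11.]
 [222. 130.  12.]
 [242. 116.  26.]]
```

```bash
python3 - <<'E'
from h import *
for n in("w4.npz","w5.npz"):
    c=np.load(n); g=cv2.cvtColor(c["image"],cv2.COLOR_RGB2GRAY)
    u,v=proj(c,[.5058,.0337,.091]); 
    h=cv2.HoughCircles(cv2.GaussianBlur(g,(3,3),0),cv2.HOUGH_GRADIENT,1,4,param1=100,param2=14,minRadius=10,maxRadius=36)
    for a in h[0]:
        if np.hypot(a[0]-u,a[1]-v)<25: print(n,(round(u),round(v)),a.round(1),ray(c,a[0],a[1],.091).round(4))
c=np.load("w5.npz"); g=cv2.cvtColor(c["image"],cv2.COLOR_RGB2GRAY)
np.set_printoptions(linewidth=250)
print(g[230:340:4,270:460:5])
E
```

```text
w4.npz (406, 119) [405.5 118.5  17.9] [0.5059 0.0339 0.091 ]
w4.npz (406, 119) [401.5 121.5  22.1] [0.5038 0.0363 0.091 ]
w4.npz (406, 119) [398.5 117.5  15.8] [0.5062 0.0386 0.091 ]
w4.npz (406, 119) [404.5 113.5  14.1] [0.509  0.0349 0.091 ]
w4.npz (406, 119) [394.5 118.5  14.4] [0.5053 0.0412 0.091 ]
w4.npz (406, 119) [405.5 131.5  11.5] [0.4976 0.0328 0.091 ]
w5.npz (407, 276) [404.5 269.5  29.3] [0.5082 0.036  0.091 ]
w5.npz (407, 276) [402.5 264.5  25.2] [0.5099 0.0378 0.091 ]
w5.npz (407, 276) [399.5 273.5  33.2] [0.5057 0.0372 0.091 ]
w5.npz (407, 276) [407.5 275.5  13.8] [0.5062 0.0337 0.091 ]
w5.npz (407, 276) [400.5 268.5  28.8] [0.5079 0.0378 0.091 ]
w5.npz (407, 276) [407.5 265.5  34.2] [0.5103 0.0356 0.091 ]
w5.npz (407, 276) [396.5 265.5  21.8] [0.5085 0.04   0.091 ]
w5.npz (407, 276) [403.5 280.5  19. ] [0.5035 0.0343 0.091 ]
w5.npz (407, 276) [403.5 275.5  11. ] [0.5056 0.0353 0.091 ]
w5.npz (407, 276) [410.5 280.5  18.8] [0.5047 0.0315 0.091 ]
w5.npz (407, 276) [394.5 261.5  18.2] [0.5098 0.0415 0.091 ]
w5.npz (407, 276) [415.5 270.5  17.8] [0.5096 0.0315 0.091 ]
w5.npz (407, 276) [412.5 258.5  13.4] [0.5139 0.0351 0.091 ]
w5.npz (407, 276) [409.5 271.5  11.8] [0.5082 0.0337 0.091 ]
[[103 102 102 ... 102 102 104]
 [106 105 103 ...  49  49  49]
 [104 104 106 ...  49  48  49]
 ...
 [ 21  21  21 ...  20  21  22]
 [ 22  22  20 ...  20  21  21]
 [ 21  19  21 ...  21  20  20]]
```

```bash
python3 - <<'E'
from h import *
c=np.load("w5.npz"); print(float(c["fx"]),(-c["R"].T@c["t"]).round(4),c["R"].round(3).tolist())
g=cv2.cvtColor(c["image"],cv2.COLOR_RGB2GRAY)
r=" .:-=+*#%@"
for v in range(236,360,3): print(v,"".join(r[min(9,int(g[v,u])//20)] for u in range(250,450,2)))
E
```

```text
428.53479124712254 [0.5514 0.0897 0.2635] [[0.386, -0.922, -0.0], [-0.886, -0.371, 0.279], [-0.257, -0.107, -0.96]]
236 +++++++++++++++++++++++++=::::::::::::::::::::::::::::::::::::::::::::::::::::::::::::::::::::::::::
239 +++++++++++++++++++++++++-::::::::::::::::::::::::::::::::::::::::::::::::::.:::::::::::::::::::::::
242 +++++++++++++++++++++++++=::::::::::::::::::::::::::::::::::::::::::::.............:::::::::::::::::
245 *+@@@*++@@*+#@@*+++++++++=::::::::::::::::::::::::::::::::::::::::::.......   ...  .::::::::::::::::
248 @@@@@@@@@@@@@@@@@@+++++++=::::::::::::::::::::::::::::::::::::::::. ...             ..::::::::::::::
251 @@@@@@@@@@@@@@@@@#+++++++=:::::::::::::::::::::::::::::::::::::::....         .   .   .:::::::::::::
254 *@@++*@@@+*@@++*%++++++++=::::::::::::::::::::::::::::::::::::::. .        ...     .   .::::::::::::
257 +++++++++++++++++++++++++=:::::::::::::::::::::::::::::---::::::         .. .           .:::::::::::
260 +++++++++++++++++++++++++=::::::::::::::::::::::::::::::---::::.                          .:::::::::
263 +++++++++++++++++++++++++=:::::::::
[... 2725 characters left out ...]
:.......:....:....:-=-....... ........................................
344 ..........................++-:::::::::::::::::::::==................................................
347 ..........................++=::::::::::::::::::::-=+:...............................................
350 ..........................==-::::::::::::::::::::-++:...............................................
353 ..........................==-::::::::::::::::::::-=+:...............................................
356 ..........................==-::::::::::::::::::::-++:...............................................
359 ..........................==-::::::::::::::::::::-=+:...............................................
```

```bash
python3 - <<'E'
from h import *
c=np.load("w5.npz"); x=np.array([.9225,.386]); tp=np.array([.4803,.0614])
for d in(0,.005,.0095):
  print(d,[(z,tuple(np.round(proj(c,[*(tp+d*x),z]),0))) for z in(.068,.076,.087,.098,.105,.11)])
for s in(-.011,.011):print("tab top in/out, face-bottom in",[np.round(proj(c,[*(np.array([.4808,.0622])+s*np.array([-.386,.9225])+q*x),z]),0) for q,z in((.004,.098),(0,.098),(.004,.066))])
E
```

```text
0 [(0.068, (np.float64(325.0), np.float64(285.0))), (0.076, (np.float64(325.0), np.float64(291.0))), (0.087, (np.float64(324.0), np.float64(300.0))), (0.098, (np.float64(324.0), np.float64(311.0))), (0.105, (np.float64(324.0), np.float64(318.0))), (0.11, (np.float64(324.0), np.float64(324.0)))]
0.005 [(0.068, (np.float64(325.0), np.float64(275.0))), (0.076, (np.float64(325.0), np.float64(281.0))), (0.087, (np.float64(324.0), np.float64(290.0))), (0.098, (np.float64(324.0), np.float64(300.0))), (0.105, (np.float64(324.0), np.float64(307.0))), (0.11, (np.float64(324.0), np.float64(312.0)))]
0.0095 [(0.068, (np.float64(325.0), np.float64(266.0))), (0.076, (np.float64(325.0), np.float64(272.0))), (0.087, (np.float64(324.0), np.float64(280.0))), (0.098, (np.float64(324.0), np.float64(290.0))), (0.105, (np.float64(324.0), np.float64(296.0))), (0.11, (np.float64(324.0), np.float64(301.0)))]
tab top in/out, face-bottom in [array([349., 300.]), array([349., 309.]), array([346., 274.])]
tab top in/out, face-bottom in [array([297., 300.]), array([297., 309.]), array([301., 274.])]
```

The fingers are still above the tab: the image puts the fingertips about 22 mm above the reported TCP, which also explains why the grip landed on the pulley. I'll back off, lower in careful steps and come in again.

Emit:
drive_tool --moves '[{"x": -30, "y": 0, "z": 0, "rx": 0, "ry": 0, "rz": 0, "fingers": 1}, {"x": -30, "y": 0, "z": 0, "rx": 0, "ry": 0, "rz": 0, "fingers": 1}, {"x": -30, "y": 0, "z": 5, "rx": 0, "ry": 0, "rz": 0, "fingers": 1}, {"x": -30, "y": 0, "z": 10, "rx": 0, "ry": 0, "rz": 0, "fingers": 1}, {"x": -30, "y": 0, "z": 14, "rx": 0, "ry": 0, "rz": 0, "fingers": 1}, {"x": -30, "y": 0, "z": 16, "rx": 0, "ry": 0, "rz": 0, "fingers": 1}, {"x": -30, "y": 0, "z": 16, "rx": 0, "ry": 0, "rz": 0, "fingers": 1}]'

```text
time_s: 15.9
tool_pos: [0.4525, 0.0499, 0.0599]
tool_rot: [-180.0, 0.0, 22.7]
force: [-0.5, 0.1, -0.1]
grip_width: 0.0008
grasp_force: 0.0
```

Emit:
drive_tool --moves '[{"x": 0, "y": 0, "z": 1.5, "rx": 0, "ry": 0, "rz": 0, "fingers": 1}, {"x": 0, "y": 0, "z": 3, "rx": 0, "ry": 0, "rz": 0, "fingers": 1}, {"x": 0, "y": 0, "z": 3, "rx": 0, "ry": 0, "rz": 0, "fingers": 1}]'

```text
time_s: 16.27
tool_pos: [0.4525, 0.0497, 0.0571]
tool_rot: [180.0, 0.0, 22.7]
force: [-0.1, -0.4, -0.0]
grip_width: 0.0003
grasp_force: 0.0
```

Emit:
drive_tool --moves '[{"x": 0, "y": 0, "z": 1, "rx": 0, "ry": 0, "rz": 0, "fingers": 1}, {"x": 0, "y": 0, "z": 2, "rx": 0, "ry": 0, "rz": 0, "fingers": 1}, {"x": 0, "y": 0, "z": 2, "rx": 0, "ry": 0, "rz": 0, "fingers": 1}]'

```text
time_s: 16.65
tool_pos: [0.4525, 0.0497, 0.055]
tool_rot: [-180.0, 0.0, 22.7]
force: [0.2, -0.7, 0.6]
grip_width: 0.0006
grasp_force: 0.0
```

No contact even though the nominal tips would now be below the plate top, so the offset is confirmed. Approaching the tab.

Emit:
drive_tool --moves '[{"x": 0, "y": 0, "z": 3, "rx": 0, "ry": 0, "rz": 0, "fingers": 1}, {"x": 8, "y": 0, "z": 3, "rx": 0, "ry": 0, "rz": 0, "fingers": 1}, {"x": 14, "y": 0, "z": 3, "rx": 0, "ry": 0, "rz": 0, "fingers": 1}, {"x": 17, "y": 0, "z": 3, "rx": 0, "ry": 0, "rz": 0, "fingers": 1}, {"x": 19, "y": 0, "z": 3, "rx": 0, "ry": 0, "rz": 0, "fingers": 1}, {"x": 19, "y": 0, "z": 3, "rx": 0, "ry": 0, "rz": 0, "fingers": 1}]'

```text
time_s: 17.4
tool_pos: [0.4701, 0.0572, 0.0521]
tool_rot: [-180.0, 0.0, 22.7]
force: [0.2, 0.3, -0.0]
grip_width: 0.0003
grasp_force: 0.0
```

Emit:
drive_tool --moves '[{"x": 1, "y": 0, "z": 0, "rx": 0, "ry": 0, "rz": 0, "fingers": 1}, {"x": 2, "y": 0, "z": 0, "rx": 0, "ry": 0, "rz": 0, "fingers": 1}, {"x": 2, "y": 0, "z": 0, "rx": 0, "ry": 0, "rz": 0, "fingers": 1}]'

```text
time_s: 17.77
tool_pos: [0.4709, 0.0574, 0.0519]
tool_rot: [180.0, 0.1, 22.7]
force: [-4.4, -1.1, 2.7]
grip_width: 0.0005
grasp_force: 2.0
```

Emit:
drive_tool --moves '[{"x": 1, "y": 0, "z": 0, "rx": 0, "ry": 0, "rz": 0, "fingers": 1}, {"x": 2, "y": 0, "z": 0, "rx": 0, "ry": 0, "rz": 0, "fingers": 1}, {"x": 2, "y": 0, "z": 0, "rx": 0, "ry": 0, "rz": 0, "fingers": 1}]'

```text
time_s: 18.15
tool_pos: [0.4733, 0.0587, 0.0519]
tool_rot: [-180.0, 0.0, 22.7]
force: [-5.4, -0.8, 2.8]
grip_width: 0.0003
grasp_force: 2.4
```

Contact came about 11.4 mm behind the computed face centre. Next I'll plan the arc.

```bash
python3 p.py .0113 .05 .1 .15 .2 .25 .3
```

```text
[0.4733 0.0587 0.0519] [-180.     0.    22.7] [-5.4 -0.8  2.8] [ 36.   9. -49. 115.   8.  59. -84.] 0.00029763761319946875
0.05 x 2.6 y -1.4 rz 0.049
0.1 x 8.4 y -2.1 rz 0.099
0.15 x 14.2 y -2.6 rz 0.149
0.2 x 20.0 y -2.7 rz 0.199
0.25 x 25.8 y -2.6 rz 0.249
0.3 x 31.6 y -2.2 rz 0.299
```

Emit:
drive_tool --moves '[{"x": 2.6, "y": -1, "z": 0, "rx": 0, "ry": 0, "rz": 0.049, "fingers": 1}, {"x": 5.5, "y": -1.6, "z": 0, "rx": 0, "ry": 0, "rz": 0.075, "fingers": 1}, {"x": 8.4, "y": -2.1, "z": 0, "rx": 0, "ry": 0, "rz": 0.1, "fingers": 1}, {"x": 11.3, "y": -2.4, "z": 0, "rx": 0, "ry": 0, "rz": 0.125, "fingers": 1}, {"x": 14.2, "y": -2.6, "z": 0, "rx": 0, "ry": 0, "rz": 0.15, "fingers": 1}, {"x": 17.1, "y": -2.7, "z": 0, "rx": 0, "ry": 0, "rz": 0.175, "fingers": 1}, {"x": 20, "y": -2.7, "z": 0, "rx": 0, "ry": 0, "rz": 0.2, "fingers": 1}, {"x": 22.9, "y": -2.7, "z": 0, "rx": 0, "ry": 0, "rz": 0.225, "fingers": 1}, {"x": 25.8, "y": -2.6, "z": 0, "rx": 0, "ry": 0, "rz": 0.25, "fingers": 1}, {"x": 25.8, "y": -2.6, "z": 0, "rx": 0, "ry": 0, "rz": 0.25, "fingers": 1}]'

```text
time_s: 19.4
tool_pos: [0.4955, 0.0704, 0.0518]
tool_rot: [180.0, 0.2, 8.3]
force: [-6.3, -2.2, 4.1]
grip_width: 0.0003
grasp_force: 3.4
```

```bash
python3 p.py .0113 .2 .25 .3 .35 .4 .45 .5 .52
```

```text
[0.4955 0.0704 0.0518] [180.    0.2   8.3] [-6.3 -2.2  4.1] [  32.   12.  -47.  112.   10.   60. -101.] 0.0003185631475391103
0.2 x -4.9 y 0.7 rz -0.051
0.25 x 0.7 y -0.6 rz -0.001
0.3 x 6.5 y -1.6 rz 0.049
0.35 x 12.2 y -2.4 rz 0.099
0.4 x 18.0 y -2.8 rz 0.149
0.45 x 23.8 y -3.0 rz 0.199
0.5 x 29.7 y -2.9 rz 0.249
0.52 x 32.0 y -2.7 rz 0.269
```

Emit:
drive_tool --moves '[{"x": 3.5, "y": -1, "z": 0, "rx": 0, "ry": 0, "rz": 0.025, "fingers": 1}, {"x": 6.5, "y": -1.6, "z": 0, "rx": 0, "ry": 0, "rz": 0.05, "fingers": 1}, {"x": 9.4, "y": -2, "z": 0, "rx": 0, "ry": 0, "rz": 0.075, "fingers": 1}, {"x": 12.2, "y": -2.4, "z": 0, "rx": 0, "ry": 0, "rz": 0.1, "fingers": 1}, {"x": 15.1, "y": -2.6, "z": 0, "rx": 0, "ry": 0, "rz": 0.125, "fingers": 1}, {"x": 18, "y": -2.8, "z": 0, "rx": 0, "ry": 0, "rz": 0.15, "fingers": 1}, {"x": 20.9, "y": -2.9, "z": 0, "rx": 0, "ry": 0, "rz": 0.175, "fingers": 1}, {"x": 23.8, "y": -3, "z": 0, "rx": 0, "ry": 0, "rz": 0.2, "fingers": 1}, {"x": 26.7, "y": -3, "z": 0, "rx": 0, "ry": 0, "rz": 0.225, "fingers": 1}, {"x": 29.7, "y": -2.9, "z": 0, "rx": 0, "ry": 0, "rz": 0.25, "fingers": 1}, {"x": 30.5, "y": -2.8, "z": 0, "rx": 0, "ry": 0, "rz": 0.26, "fingers": 1}, {"x": 30.5, "y": -2.8, "z": 0, "rx": 0, "ry": 0, "rz": 0.26, "fingers": 1}]'

```text
time_s: 20.9
tool_pos: [0.5247, 0.0772, 0.0516]
tool_rot: [179.9, 0.2, -6.6]
force: [-7.8, -3.0, 4.0]
grip_width: -0.0002
grasp_force: 3.6
```

```bash
python3 p.py .0113 .5 .51 .52; python3 - <<'E'
from h import *
c=vision.read_camera("wrist"); np.savez("w6.npz",**c); P=np.array([.5359,-.0383])
g=cv2.GaussianBlur(cv2.cvtColor(c["image"],cv2.COLOR_RGB2GRAY),(3,3),0)
for f in(.4,.45,.5,.55,.6):
    t=np.radians(4.4)+.32-f+np.pi/2; print(f,np.round(proj(c,[*(P+.078*np.array([np.cos(t),np.sin(t)])),.091]),0))
r=" .:-=+*#%@"
u0,v0=map(int,proj(c,[*(P+.078*np.array([np.cos(t+.1),np.sin(t+.1)])),.091]))
for v in range(v0-50,v0+40,3): print(v,"".join(r[min(9,int(g[v,u])//20)] for u in range(max(0,u0-80),min(640,u0+80),2)) if 0<=v<480 else "")
print(u0-80)
E
```

```text
[0.5247 0.0772 0.0516] [179.9   0.2  -6.6] [-7.8 -3.   4. ] [  27.   16.  -44.  108.   12.   61. -118.] -0.00021190625064060895
0.5 x -0.3 y -0.2 rz -0.011
0.51 x 0.8 y -0.5 rz -0.001
0.52 x 2.0 y -0.7 rz 0.009
0.4 [422. 294.]
0.45 [421. 284.]
0.5 [422. 274.]
0.55 [423. 264.]
0.6 [424. 254.]
224 =====-====----------------------------------------------------------------------
227 --------------------------------------------------------------------------------
230 -----------------------------::::::::::-----------------------------------------
233 ---------------------------::::...........::------------------------------======
236 ------------------------::::.................:---------------------------=+*****
239 -----------:::--------::::.......       ......:---------------------------------
242 :::::::::::::::---:::::::.....    ..............:--------------------------:::::
245 :::::::::::::::::::::::.....   ..................:------------------------::::::
248 :::::::::::::::::::::::...    .....................---------------::::::::::::::
251 ::::::::::::::::::::::...   ..........
[... 1046 characters left out ...]
++++++++++++****
290 :::::-+++++++++*##########*+:............... .....-+++++++++++++++++++++++++*###
293 :::::-++++++++++*#******####*-..................:=++++++++++++++++++++++++++*###
296 ::::::=+++++++++*#############+-..............:=++++++++++++++++++++++++++++*###
299 ::::::=+++++++++*##############***++--::-=++++++++++++++++++++++++++++++++++*###
302 ::::::-+++++++++***************************+=========+++++++++++++++++++++++*###
305 :::::...............................................................:=++++++*###
308 :::::................................................................:=+++++*###
311      ..................................................................-++++*###
341
```

The image puts the arm at about 0.505 rad, the same as the kinematics, with about 8 N of push. I'll let it settle and then hand in.

Emit:
drive_tool --moves '[{"x": 0, "y": 0, "z": 0, "rx": 0, "ry": 0, "rz": 0, "fingers": 1}, {"x": 0, "y": 0, "z": 0, "rx": 0, "ry": 0, "rz": 0, "fingers": 1}, {"x": 0, "y": 0, "z": 0, "rx": 0, "ry": 0, "rz": 0, "fingers": 1}, {"x": 0, "y": 0, "z": 0, "rx": 0, "ry": 0, "rz": 0, "fingers": 1}, {"x": 0, "y": 0, "z": 0, "rx": 0, "ry": 0, "rz": 0, "fingers": 1}, {"x": 0, "y": 0, "z": 0, "rx": 0, "ry": 0, "rz": 0, "fingers": 1}]'

```text
time_s: 21.7
tool_pos: [0.5247, 0.0772, 0.0516]
tool_rot: [179.9, 0.2, -6.6]
force: [-7.6, -2.7, 4.3]
grip_width: 0.0001
grasp_force: 3.6
```

```bash
python3 p.py .0113 .5 .51 && python3 -c "
from cell import workorder; print(workorder.sign_off())"
```

```text
[0.5247 0.0772 0.0516] [179.9   0.2  -6.6] [-7.6 -2.7  4.3] [  27.   16.  -44.  108.   12.   61. -118.] 9.029921966729261e-05
0.5 x -0.3 y -0.3 rz -0.011
0.51 x 0.9 y -0.5 rz -0.001
the job is handed in; nothing more can be done
None
```

The idler block is down over both pegs and released, and the tensioner arm is held still at about 0.50 rad with roughly 8 N; that is past the last click at 0.43, though I did not observe the pawl itself, and the job is handed in.

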